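# Load two key fobs window-up into the marking machine

## Task

Load the bench marking machine. Its drawer tray is pulled out and holds two round aluminium key fobs, one in each lane. Without lifting the fobs off the tray, roll each one along its lane until it settles on its long flat with the white label window facing straight up (that is where the machine marks the insert), and slide it on that flat until it lies squarely against the stop at the rear of its lane. Only when both fobs lie so, push the tray in until its front plate is shut against the machine. Leave the tools and other things round the work where they are.

Things in the scene. Friction and masses are not known exactly. Their poses are not given: they have to be found in the camera images.
- marker_machine: grey bench marking machine, fixed, 430 x 300 x 160 mm. Origin: on the desk under the middle of the face of its opening; x points into the machine, y to its left, z up. Housing at x = 0 to 205 mm, front face upright to 88 mm height, then sloping back. A base plate (top at z = 16 mm) sticks out in front to x = -225 mm, with two rails 8 mm high that guide the tray.
- machine_opening (a point): middle of the lower edge of the opening, on top of the base plate; the opening is 232 mm wide and 39.5 mm high above this point (36.5 mm above the tray's floor)
- tray: loose aluminium drawer tray, 0.7 kg. Origin: underside, under the middle of the lanes; x to the rear (machine), y left, z up. Floor 3 mm thick. Two lanes 107 mm wide (centres y = +55.5, -55.5 mm), 185 mm long (x = -92.5 to 92.5 mm), rib between and side walls 14 mm high. Front plate 252 mm wide, top at z = 48 mm. Shut, this origin is at x = 92.5 mm in the machine's frame.
- tray_handle (a point): middle of the tray's steel bar handle (bar along y, 100 mm long), 35 mm in front of the front plate and 30 mm over the tray's underside; push here to shut the tray
- tray_stop (a point): foot of the rear stop's inner face, midway between the lanes, on the tray's floor; the stop is a wall across both lanes, 20 mm high over the floor
- fob_a: aluminium key fob: round bar, diameter 40, length 90 mm, 0.28 kg, a 28 mm wide flat along it, on its other side a sunk window 17 x 52 mm with white insert. Origin: on the axis, halfway; y along the bar, z from the axis to the window, -z to the flat (14.4 mm off the axis). Starts on its round side, z 1.9 or 2.2 rad from up. On its flat at the stop its origin is at x = 72.5 mm in the tray's frame.
- fob_b: second key fob of the same shape, in the other lane, turned differently at the start; axes as for the first. Which fob is in which lane, and so which way each must roll, varies
- screwdriver: yellow-handled screwdriver, 193 mm long, loose bystander, not to be moved; origin at its underside
- ring_pliers: orange-handled pliers, 140 mm long, loose bystander, not to be moved; origin at its underside
- tape_measure: yellow tape measure, 73 x 31 x 58 mm, loose bystander, not to be moved; origin at its underside

How it is judged (in metres and radians):
On the way:
1. both fobs lie on their flats, windows up, square against the rear stop, while the tray is still pulled out (its origin more than 60 mm in front of the opening) (angle between each of fob_a, fob_b's own z axis and vertical below 0.08 rad and x of each of fob_a, fob_b in the frame of tray above 0.0685 m and angle between the y axis of each of fob_a, fob_b and the y axis of tray, either way round below 0.08 rad and x of tray in the frame of marker_machine below -0.06 m), for 0.2 s.
At the end, for the whole second after the job is handed in: The tray is shut (within 4 mm), both fobs lie on their flats with the window up (within 0.08 rad) against the tray's rear stop (within 4 mm) and square to it (within 0.08 rad), and all is at rest (angle between each of fob_a, fob_b's own z axis and vertical below 0.08 rad and x of each of fob_a, fob_b in the frame of tray above 0.0685 m and angle between the y axis of each of fob_a, fob_b and the y axis of tray, either way round below 0.08 rad and x of tray in the frame of marker_machine above 0.0885 m and linear speed of each of fob_a, fob_b, tray below 0.02 m/s); the robot touches nothing.
It fails at once if a fob is lifted off the tray (its axis more than 12 mm higher over the tray than when it rests on its round side) (z of any of fob_a, fob_b in the frame of tray above 0.035 m).
It fails at once if a bystander (screwdriver, pliers, tape measure) is moved more than 20 mm (distance of any of screwdriver, ring_pliers, tape_measure from where it was at the start of the episode above 0.02 m).
It also fails if it takes over 58 s, if anything falls off the work surface, if the arm or the gripper's body presses on something with over 40 N, if the wrist force passes 120 N, or if a joint passes its speed limit or range.

## Robot

A 6-joint arm with a two-finger parallel gripper is mounted at the origin on a cart in front of the work surface, level with it; the furniture and walls round the work are solid. World frame = base frame: x ahead of the robot, y to its left, z up, the work surface at z = 0. Lengths are in mm, angles in rad, forces in N, time in s.
With the tool pointing down it reaches from about 300 to 775 mm from the base axis. Payload 14.6 kg.
Tool frame: the origin (TCP) lies on the mounting face of the last link; the fingertips stand 199 mm ahead of it and the grasp point (between the pads) lies 180 mm ahead of it; z points along the fingers, y is the line along which they close (so a half turn about z gives the same grasp; the last joint's range is limited). The gripper opens to 94 mm and grips with 3 to 60 N. Pads are 16 mm wide; open, the fingers measure 119 mm over their backs; the gripper's body (75 mm by 177 mm) begins 78 mm behind the grasp point.
Start: joints at [-0.067, 0.3, 1.521, -0, 1.321, -0.067], TCP at [549.992, -0.002, 404.646] pointing down, gripper open.
Joint ranges: [-3.03, 3.03], [-0.79, 2.21], [0.23, 2.52], [-1.04, 4.18], [0, 3.07], [-2.55, 2.55]. Speed limits (rad/s): [2.22, 2.22, 2.57, 3.14, 3.14, 3.14].

## Interface

Orientations are given as [roll, pitch, yaw] about the fixed x, y, z axes, in that order (R = Rz(yaw) Ry(pitch) Rx(roll)).
In Python, from cell import manip gives the robot as it stands. The module is installed in compiled form; this text tells all that it offers.
- The arm moves only by the shell command python3 -m creep 'ROWS' [FORCE]. ROWS is a JSON object of lists of equal length, an entry for each row: "slide": the shift along the world's x, y, z in cm, a list of three; "turn": the turn about the world's z in rad; "claw": the opening, from 0 (shut) to 1 (fully open). A call has 1 to 8 rows; each row shifts and turns the commanded pose from where the row before left it; what a row does not reach is not made up. A row lasts 1/8 s, in which the tool goes at most 62.5 mm and 10.7 degrees, less where a joint would pass 70% of its speed; a pose out of reach is approached as far as the arm can. A call with a gripper value outside its range is refused whole. The fingers move at their own pace and stop on an object; FORCE is the grip in N (left out, the last holds). Time passes only in rows, so rows that do not move let the fingers close. It gives the time, the measured TCP pose, the force, the opening and the grip force at its end, in the units of the state.
- manip.read_state(): the state, without advancing time (a new reading comes with each control period).
- manip.camera(name): name is "scene" or "side" or "wrist"; returns (picture, depth): 400x640x3 uint8, red, green, blue; 400x640 float32, mm along the optical axis (not along the pixel's ray), 0 where there is no reading.
- manip.calibration(name): a dict with "intrinsics" (3x3 intrinsics, pixels), "k1" (the pictures are not rectified: a ray, as slopes to the right and down, at radius r is drawn at 1 + k1 r^2 times it, then the intrinsics apply), "pose" (4x4, takes a point from camera to world coordinates). Camera axes: x right, y up, looking along -z (the intrinsics and any distortion apply to the point x, -y, -z); pixel columns grow to the right and rows downward; lengths in mm; the calibration is good to about 2 mm. A picture is of the moment at which its call begins: read the wrist's pose just before it. calibration takes no time and is no camera call; for the wrist camera it gives the pose at the moment of the call.
- manip.sign_off(): hands the job in; it is judged then, once.
Trained networks look in the newest picture that a camera, given by its name, has taken for a name from the list of things; names that differ only in an ending like _2 or _b are one class to them, and where a whole thing is asked for, a point or a joint stands for the part that bears it (a point fixed in the world has none). Each returns a list of dicts, best first, with "score" (0 to 1); they miss things now and then, are a little off and sometimes report something else, mostly with a low value. They report only what shows in the picture. A call takes as long as a camera call.
- manip.cut_out(query, camera): "mask" (400x640 bool, what is visible of it) and "position" ([column, row] in pixels, amid what is visible of it).
The state is a dict: "clock": time; "joints": joint angles; "qd": joint speeds; "effort": joint torques, N m; "eef_pos": TCP position; "eef_rot": TCP orientation; "wrist_force": force on the tool from outside, world axes, zero at the start; "moment": the same for the moment, N m; "finger_gap": finger opening in mm; "finger_force": force on a finger pad.
Only numpy, scipy, OpenCV 4.12 (cv2) and the standard library are available. Lean on these libraries where they do the work, as an engineer would, in place of code of your own. Each camera call takes 0.05 s, during which the arm holds its last target. There are 200 camera calls.

## Working session

There is one attempt and no reset: what is moved stays moved. The work goes in short steps, Python scripts to look and compute and a shell command to move; the robot and the scene stay as the last step left them, time stands still between calls to the robot, and variables do not carry over. Pictures are saved under pics/ and viewed, at most 10 in all, crops included, and the job is handed in when it is done.

```bash
mkdir -p pics; cat > h.py <<'E'
from cell import manip
import numpy as np, cv2
def snap(name,fn=None):
    c=manip.calibration(name); p,d=manip.camera(name)
    if fn: cv2.imwrite('pics/'+fn,cv2.cvtColor(p,cv2.COLOR_RGB2BGR))
    return p,d,c
def cloud(d,c):
    K=np.array(c['intrinsics']);k=c['k1']
    v,u=np.mgrid[:d.shape[0],:d.shape[1]]
    pts=np.stack([u,v],-1).reshape(-1,1,2).astype(float)
    n=cv2.undistortPoints(pts,K,np.array([k,0,0,0,0.])).reshape(*d.shape,2)
    P=np.stack([n[...,0]*d,-n[...,1]*d,-d,np.ones_like(d)],-1)
    W=(P@np.array(c['pose']).T)[...,:3]; W[d<=0]=np.nan
    return W
E
python3 - <<'E'
from h import *
for n in ['scene','side']:
    p,d,c=snap(n,n+'0.png'); W=cloud(d,c); print(n,np.array(c['pose'])[:3,3].round())
    for q in ['fob_a','tray_handle','tray','tray_stop','machine_opening','screwdriver','ring_pliers','tape_measure']:
        for r in manip.cut_out(q,n)[:3]:
            m=r['mask']; w=W[m]; w=w[~np.isnan(w[:,0])]
            if len(w): print(q,round(r['score'],2),np.round(r['position']),np.median(w,0).round(),np.percentile(w,3,0).round(),np.percentile(w,97,0).round())
E
```

```text
scene [ -93. -597.  514.]
fob_a 0.92 [302. 180.] [571.  99.  47.] [559.  70.  27.] [588. 154.  60.]
fob_a 0.78 [324. 191.] [559. -10.  50.] [546. -45.  29.] [580.  43.  60.]
tray_handle 0.77 [307. 195.] [537.  44.  27.] [434. -53.  18.] [664. 171.  62.]
tray 0.76 [305. 195.] [537.  43.  27.] [435. -55.  18.] [665. 173.  62.]
tray_stop 0.65 [307. 194.] [537.  43.  27.] [434. -54.  18.] [665. 172.  62.]
machine_opening 0.88 [364. 158.] [714. -41.  98.] [ 458. -117.   14.] [858. 179. 162.]
screwdriver 0.95 [304. 290.] [ 285. -197.   15.] [ 277. -314.    8.] [ 295. -143.   20.]
ring_pliers 0.82 [194. 215.] [296. 200.  10.] [254. 152.   4.] [328. 266.  13.]
tape_measure 0.67 [362. 270.] [ 388. -254.   36.] [ 369. -279.    1.] [ 420. -223.   58.]
side [ 270. -753.  451.]
fob_a 0.68 [346. 192.] [564. -29.  53.] [550. -46.  30.] [582.  37.  61.]
fob_a 0.59 [334. 170.] [576.  99.  50.] [562.  68.  26.] [600. 158.  59.]
tray_handle 0.66 [328. 196.] [547.  45.  21.] [443. -56.  18.] [665. 171.  57.]
tray 0.93 [328. 191.] [546.  42.  21.] [445. -56.  18.] [666. 171.  57.]
tray_stop 0.77 [328. 192.] [548.  43.  21.] [443. -56.  18.] [665. 171.  58.]
tray_stop 0.28 [423. 169.] [731. -77.  98.] [ 471. -117.   14.] [862. 163. 161.]
machine_opening 0.58 [424. 172.] [731. -76.  96.] [ 469. -117.   13.] [864. 166. 161.]
screwdriver 0.66 [226. 284.] [ 290. -198.   18.] [ 280. -297.   13.] [ 297. -145.   21.]
ring_pliers 0.64 [211. 188.] [297. 200.   7.] [258. 153.  -1.] [334. 274.  12.]
ring_pliers 0.21 [226. 286.] [ 291. -204.   16.] [ 279. -316.   11.] [ 298. -141.   21.]
tape_measure 0.8 [300. 283.] [ 397. -261.   37.] [ 373. -279.    3.] [ 424. -232.   59.]
```

```bash
python3 - <<'E'
from h import *
p,d,c=snap('wrist','w0.png'); W=cloud(d,c); np.save('W0.npy',W)
print(np.array(c['pose']).round(2), manip.read_state()['eef_pos'])
for q in ['fob_a','tray','machine_opening']:
    for r in manip.cut_out(q,'wrist')[:3]:
        w=W[r['mask']]; w=w[~np.isnan(w[:,0])]
        print(q,round(r['score'],2),np.round(r['position']),np.median(w,0).round(),np.percentile(w,3,0).round(),np.percentile(w,97,0).round())
s=cv2.imread('pics/scene0.png')[90:330,140:480]
cv2.imwrite('pics/sc.png',cv2.resize(s,None,fx=2.3,fy=2.3,interpolation=cv2.INTER_CUBIC))
E
```

```text
[[ 1.0000e+00  0.0000e+00 -0.0000e+00  5.4970e+02]
 [-0.0000e+00  9.6000e-01  2.8000e-01  8.3950e+01]
 [ 0.0000e+00 -2.8000e-01  9.6000e-01  3.8536e+02]
 [ 0.0000e+00  0.0000e+00  0.0000e+00  1.0000e+00]] [5.49990316e+02 1.30592458e-02 4.04635952e+02]
fob_a 0.75 [339. 185.] [570.   7.  57.] [551. -38.  26.] [591.  46.  60.]
fob_a 0.57 [348.  86.] [581. 119.  55.] [563.  75.  38.] [601. 158.  60.]
tray 0.71 [319. 127.] [544.  74.  20.] [443. -43.  18.] [665. 172.  58.]
tray 0.45 [112.  23.] [291. 189.  11.] [261. 156.   3.] [317. 214.  14.]
machine_opening 0.79 [520. 144.] [724.  63. 135.] [515. -76.  16.] [820. 196. 162.]
machine_opening 0.36 [319. 126.] [544.  74.  20.] [443. -43.  18.] [664. 171.  58.]
```

View pics/sc.png

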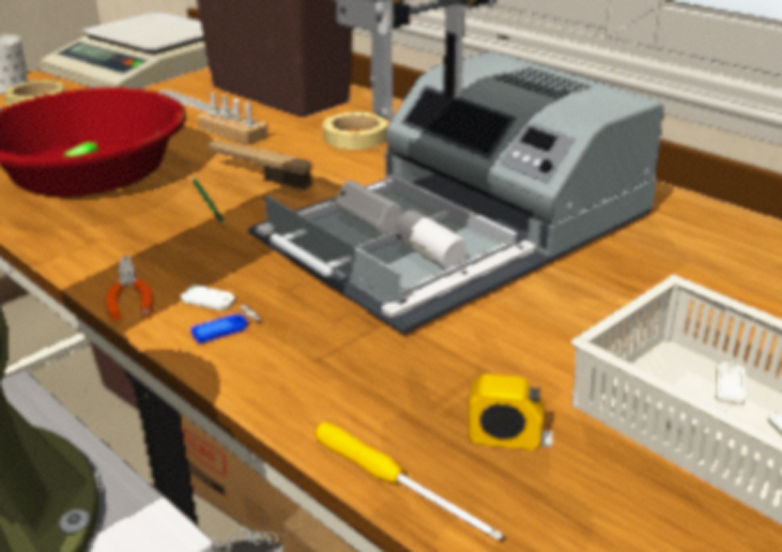

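View pics/w0.png

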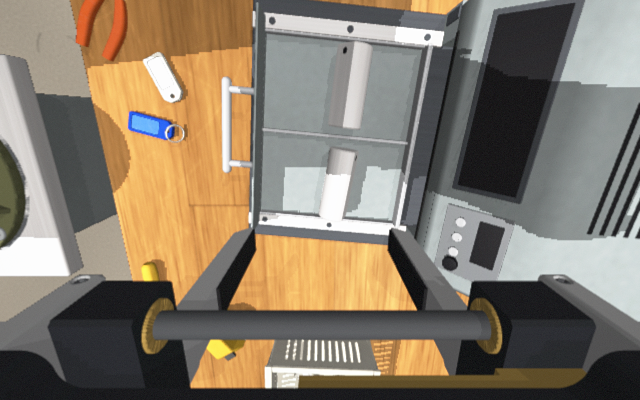

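```bash
cat > geo.py <<'E'
from h import *
def line(P):  # robust fit x = a + b*y
    x,y=P[:,0],P[:,1]; k=np.ones(len(x),bool)
    for _ in range(6):
        b,a=np.polyfit(y[k],x[k],1); r=x-a-b*y; k=abs(r)<max(2*np.std(r[k]),1)
    return a,b,k.sum(),r[k].std()
E
python3 - <<'E'
from geo import *
W=np.load('W0.npy').reshape(-1,3); W=W[~np.isnan(W[:,0])]
def box(x0,x1,y0,y1,z0,z1): return W[(W[:,0]>x0)&(W[:,0]<x1)&(W[:,1]>y0)&(W[:,1]<y1)&(W[:,2]>z0)&(W[:,2]<z1)]
fp=box(425,480,-60,190,50,70); print('front plate',len(fp),line(fp), fp.mean(0))
st=box(620,690,-30,150,30,44); print('stop',len(st),line(st), np.percentile(st,[5,95],0).round())
hb=box(390,440,-20,130,30,60); print('handle',len(hb),line(hb),np.percentile(hb,[2,50,98],0).round())
rib=box(480,545,30,75,27,40); print('rib',len(rib),line(rib[:,[1,0,2]]),rib.mean(0))
fl=box(480,530,-20,150,5,25); print('floor z',np.median(fl[:,2]),fl[:,2].std())
E
```

```text
front plate 1507 (np.float64(458.90566448758796), np.float64(-0.03368803705559466), np.int64(1507), np.float64(16.865036468739568)) [456.87545761  60.26492063  56.00276014]
stop 1082 (np.float64(656.1667112460945), np.float64(0.09353311406562134), np.int64(973), np.float64(1.6284854192928433)) [[653. -18.  31.]
 [671. 142.  41.]]
handle 536 (np.float64(434.64383803967115), np.float64(0.03293385105498765), np.int64(471), np.float64(1.9581987438394575)) [[430.  21.  48.]
 [437.  56.  51.]
 [440. 119.  53.]]
rib 168 (np.float64(114.67914935752582), np.float64(-0.09422464359208572), np.int64(168), np.float64(1.1518282591254954)) [512.49208482  66.38976532  29.19412974]
floor z 19.483017664797586 0.802249442589643
```

```bash
python3 - <<'E'
from geo import *
W=np.load('W0.npy').reshape(-1,3); W=W[~np.isnan(W[:,0])]
t=-0.0937; R=np.array([[np.cos(t),np.sin(t)],[-np.sin(t),np.cos(t)]])
Q=np.c_[W[:,:2]@R.T,W[:,2]]
vr=np.median((W[(W[:,0]>480)&(W[:,0]<545)&(W[:,1]>30)&(W[:,1]<90)&(W[:,2]>27)&(W[:,2]<40)][:,:2]@R.T)[:,1]); print('rib v',vr)
S=Q[(abs(Q[:,1]-vr)<95)]
def prof(S,a,b,st):
    for u in np.arange(a,b,st):
        z=S[(S[:,0]>=u)&(S[:,0]<u+st)][:,2]
        if len(z)>5: print(u,len(z),np.percentile(z,[5,50,95]).round(1))
prof(S[abs(S[:,1]-vr)<45],380,445,4); print(); prof(S[(S[:,2]<45)],630,680,2)
for nm,s in(('left',1),('right',-1)):
    F=Q[(abs(Q[:,1]-vr-s*55)<50)&(Q[:,2]>24)&(Q[:,2]<64)&(Q[:,0]>480)&(Q[:,0]<630)]
    u,v=F[:,0],F[:,1]; top=F[F[:,2]>45]
    b,a=np.polyfit(top[:,1],top[:,0],1); print(nm,'axis slope',b,'v ext',np.percentile(v,[2,98]),'z max',np.percentile(F[:,2],99))
    uu=u-b*(v-vr-s*55)
    G=F.copy();G[:,0]=uu; prof(G,510,610,3)
E
```

```text
rib v 114.10839724569809
380 199 [-0.9  0.2  1.5]
384 209 [-1.1  0.3  1.7]
388 200 [-1.   0.3  1.6]
392 213 [-1.1  0.3  1.6]
396 211 [-0.9  0.4  1.7]
400 206 [-1.1  0.3  1.6]
404 152 [-0.9  0.3  1.6]
420 190 [-0.8  0.3  2.3]
424 412 [-0.7 49.1 52.2]
428 491 [-0.7 50.7 52.9]
432 457 [-0.5 47.1 51.4]
436 230 [-0.7  0.6 50.4]
440 238 [-0.8  0.6 50.3]
444 114 [-0.7  1.1 50.8]

630 225 [18.3 19.7 21.1]
632 236 [18.4 19.7 21.2]
634 235 [18.6 19.6 21.5]
636 230 [18.5 19.7 21.1]
638 230 [18.5 19.8 20.9]
640 224 [18.5 19.6 21.1]
642 229 [18.5 19.7 21.4]
644 230 [18.4 19.8 21. ]
646 231 [18.4 19.7 21.3]
648 234 [18.5 19.8 21.5]
650 898 [19.1 28.  39. ]
652 356 [23.1 39.4 40.9]
654 247 [38.6 39.8 40.8]
656 156 [38.3 39.4 40.5]
664 110 [15.7 16.9 18.2]
666 227 [15.6 16.8 17.9]
668 228 [15.7 16.9 18.3]
670 216 [15.7 16.8 18.1]
672 229 [15.3 16.7 18. ]
674 219 [15.5 16.8 17.9]
676 232 [15.5 16.7 17.8]
678 224 [15.5 16.8 18. ]
left axis slope 0.024890019035629853 v ext [127.82845311 213.48112634] z max 60.698704416540735
549 188 [36.4 38.8 40.8]
552 228 [40.1 42.7 44.8]
555 232 [44.4 46.6 48.9]
558 242 [48.2 50.5 53. ]
561 251 [52.3 54.6 56.9]
564 257 [56.3 58.5 60.1]
567 240 [58.2 59.5 60.7]
570 237 [58.2 59.4 60.7]
573 234 [57.6 58.8 60.1]
576 220 [56.3 57.7 59.2]
579 212 [54.5 56.  57.7]
582 200 [51.7 53.4 55.1]
585 164 [46.6 49.6 52.2]
588 35 [42.9 45.1 46.2]
right axis slope 0.0665119965388999 v ext [ 13.71104323 100.40234987] z max 60.655935055551154
549 113 [40.9 45.  48.4]
552 189 [47.  50.2 52.8]
555 185 [51.9 54.  56. ]
558 184 [54.7 56.3 57.8]
561 187 [56.3 58.  59.3]
564 189 [57.2 58.9 60.1]
567 181 [58.  59.5 60.7]
570 177 [58.1 59.5 60.6]
573 178 [57.5 58.9 60. ]
576 170 [56.3 58.1 59.4]
579 118 [49.5 55.7 57.9]
582 88 [40.5 45.6 50. ]
585 79 [31.5 36.1 39.8]
```

```bash
python3 - <<'E'
from geo import *
W=np.load('W0.npy').reshape(-1,3); W=W[~np.isnan(W[:,0])]
t=-0.0937; R=np.array([[np.cos(t),np.sin(t)],[-np.sin(t),np.cos(t)]])
Q=np.c_[W[:,:2]@R.T,W[:,2]]
for z in range(24,165,8):
    s=Q[(Q[:,2]>z)&(Q[:,2]<z+8)&(Q[:,0]>670)&(abs(Q[:,1]-114)<120)]
    if len(s)>10: print(z,len(s),np.percentile(s[:,0],[1,10,50,90]).round(1))
s=manip.read_state(); print(s['eef_pos'],s['eef_rot'],s['finger_gap'],s['clock'])
for nm,u,v in(('above left rear',601,169.5),('left front',490,169.5),('right rear push start',535,58.5),('right end',602,58.5),('handle',415,114),('fobL',569,170),('fobR',568.5,57)): print(nm,(R.T@[u,v]).round(1))
E
```

```text
24 69 [670.1 670.9 674.5 682.4]
32 39 [673.  673.2 675.1 679.7]
40 31 [673.1 673.5 674.1 677. ]
48 19 [672.9 673.3 673.7 674.8]
56 483 [671.5 671.8 672.3 673.4]
64 807 [671.7 672.5 673.5 674. ]
72 678 [672.9 673.2 673.6 674. ]
80 764 [672.8 673.2 673.6 674. ]
88 2215 [673.1 673.9 676.5 679.4]
96 2222 [678.5 680.2 683.  685. ]
104 2796 [683.9 685.7 688.7 692. ]
112 3373 [689.5 692.5 696.3 700.1]
120 3656 [696.  700.7 704.5 708. ]
128 3983 [706.9 708.9 712.6 716.1]
136 4751 [715.2 717.  721.  725.3]
144 5570 [724.2 726.3 731.7 735.7]
152 9653 [735.4 738.1 746.7 756.1]
160 14098 [753.7 758.8 781.6 822.9]
[ 5.49982642e+02 -1.07303918e-02  4.04650360e+02] [-3.14157056e+00  2.23729767e-05  1.57079919e+00] 94.0655568334793 1.1
above left rear [614.2 112.5]
left front [503.7 122.9]
right rear push start [538.1   8.2]
right end [604.8   1.9]
handle [423.8  74.7]
fobL [582.4 116. ]
fobR [571.3   3.6]
```

```bash
python3 -m creep '{"slide":[[-0.2,0.1,-1],[-0.2,0.1,-1],[-0.2,0.1,-1],[-0.2,0.1,-1],[-0.2,0.1,-1],[-0.2,0.1,-1],[-0.2,0.1,-1],[-0.1,0.1,-1]],"turn":[0.18,0.18,0.18,0.18,0.18,0.18,0.18,0.18],"claw":[0.6,0.6,0.6,0.6,0.6,0.6,0.6,0.6]}' 20; python3 -m creep '{"slide":[[0,0,0],[0,0,0]],"turn":[0.037,0],"claw":[0.6,0.6]}'
```

```text
clock: 2.1
eef_pos: [534.9, 8.0, 324.3]
eef_rot: [3.142, 0.0, 3.017]
wrist_force: [1.0, -0.3, -0.2]
finger_gap: 56.5
finger_force: 0.0
clock: 2.35
eef_pos: [535.1, 7.9, 325.1]
eef_rot: [3.142, 0.001, 3.045]
wrist_force: [-0.2, -0.1, 0.1]
finger_gap: 55.8
finger_force: 0.0
```

```bash
python3 -m creep '{"slide":[[0,0,-2],[0,0,-2],[0,0,-2],[0,0,-2],[0,0,-1],[0,0,-0.8],[0,0,0]],"turn":[0,0,0,0,0,0,0],"claw":[0.6,0.6,0.6,0.6,0.6,0.6,0.6]}'; python3 - <<'E'
from h import *
snap('wrist','w1.png')
E
```

```text
clock: 3.22
eef_pos: [535.0, 8.0, 226.6]
eef_rot: [-3.142, -0.0, 3.047]
wrist_force: [-0.3, 0.1, 0.9]
finger_gap: 56.2
finger_force: 0.0
```

View pics/w1.png

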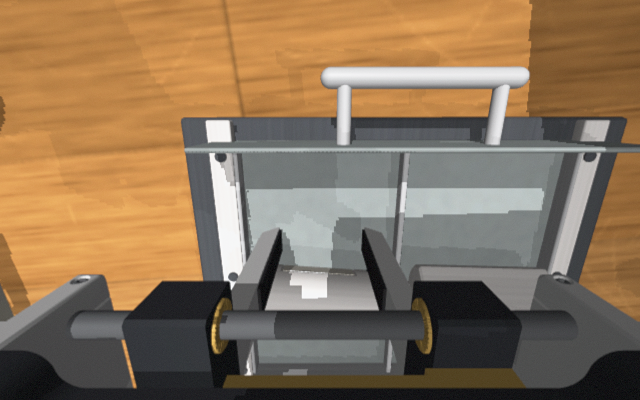

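```bash
python3 -m creep '{"slide":[[0.6,-0.06,0],[0.6,-0.06,0],[0.6,-0.06,0],[0.6,-0.05,0],[0.6,-0.06,0],[0.6,-0.05,0],[0.6,-0.06,0],[0.6,-0.05,0]],"turn":[0,0,0,0,0,0,0,0],"claw":[0.6,0.6,0.6,0.6,0.6,0.6,0.6,0.6]}'; python3 - <<'E'
from geo import *
p,d,c=snap('scene','s1.png'); W=cloud(d,c).reshape(-1,3); W=W[~np.isnan(W[:,0])]
t=-0.0937; R=np.array([[np.cos(t),np.sin(t)],[-np.sin(t),np.cos(t)]])
Q=np.c_[W[:,:2]@R.T,W[:,2]]
S=Q[(abs(Q[:,1]-58)<40)&(Q[:,2]<70)]
for u in np.arange(560,665,4):
    z=S[(S[:,0]>=u)&(S[:,0]<u+4)][:,2]
    if len(z)>3: print(u,len(z),np.percentile(z,[10,50,90]).round(1))
cv2.imwrite('pics/s1c.png',cv2.resize(p[130:260,240:440,::-1],None,fx=4,fy=4,interpolation=cv2.INTER_CUBIC))
E
```

```text
clock: 4.28
eef_pos: [583.3, 3.4, 226.6]
eef_rot: [-3.141, -0.001, 3.048]
wrist_force: [-2.1, -0.7, 2.0]
finger_gap: 56.5
finger_force: 1.0
560 26 [18.8 19.7 20.3]
564 22 [18.6 19.6 21. ]
568 91 [19.7 45.9 65.2]
572 54 [18.9 33.7 64.1]
576 40 [18.6 24.9 62.5]
580 49 [18.9 33.7 63.7]
584 35 [18.9 20.8 57.6]
588 81 [20.5 33.3 42. ]
592 58 [19.5 43.4 49.7]
596 24 [46.6 50.  52.3]
600 18 [50.8 51.9 53. ]
604 10 [52.  52.8 53.3]
608 13 [51.9 53.  54.8]
612 11 [52.2 53.  53.6]
616 6 [51.3 51.6 52.2]
648 50 [24.5 33.7 39. ]
652 26 [29.2 37.4 39.9]
```

View pics/s1c.png

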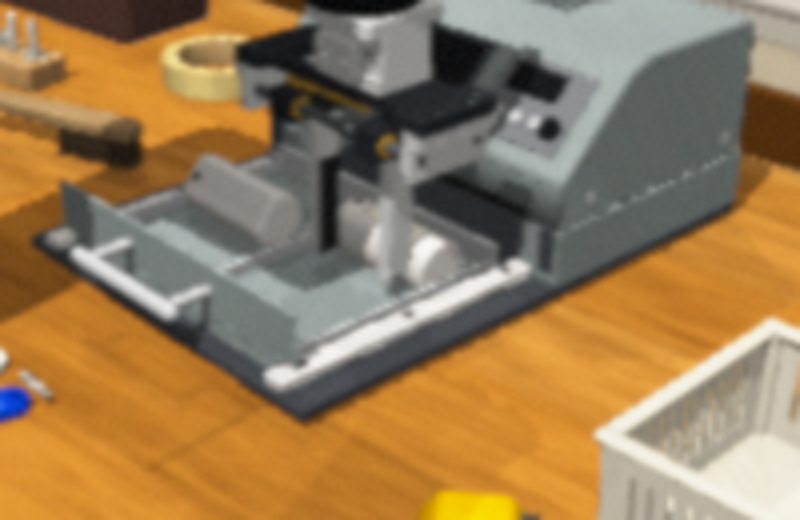

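```bash
python3 -m creep '{"slide":[[0.5,-0.05,0],[0.5,-0.04,0],[0.5,-0.05,0],[0.4,-0.04,0],[0.2,-0.02,0],[0.1,-0.01,0],[0.1,-0.01,0],[0,0,0]],"turn":[0,0,0,0,0,0,0,0],"claw":[0.6,0.6,0.6,0.6,0.6,0.6,0.6,0.6]}'
```

```text
clock: 5.32
eef_pos: [605.7, 1.4, 226.6]
eef_rot: [-3.142, -0.002, 3.048]
wrist_force: [-6.2, 0.8, 2.7]
finger_gap: 56.3
finger_force: 3.2
```

```bash
python3 -m creep '{"slide":[[-0.4,0.04,0],[-0.6,0.06,0],[0,0,3],[0,0,3],[0.7,3.7,0],[0.8,3.7,0],[0.7,3.7,0],[0,0,0]],"turn":[0,0,0,0,0,0,0,0],"claw":[0.6,0.6,0.6,0.6,0.6,0.6,0.6,0.6]}'; python3 - <<'E'
from geo import *
p,d,c=snap('scene'); W=cloud(d,c).reshape(-1,3); W=W[~np.isnan(W[:,0])]
t=-0.0937; R=np.array([[np.cos(t),np.sin(t)],[-np.sin(t),np.cos(t)]])
Q=np.c_[W[:,:2]@R.T,W[:,2]]
F=Q[(abs(Q[:,1]-58)<46)&(Q[:,2]<70)]
for u in np.arange(596,665,4):
    z=F[(F[:,0]>=u)&(F[:,0]<u+4)][:,2]
    if len(z)>3: print(u,len(z),np.percentile(z,[10,50,90]).round(1))
s=manip.read_state(); print(R@s['eef_pos'][:2],s['eef_pos'])
cv2.imwrite('pics/s2c.png',cv2.resize(p[130:260,240:440,::-1],None,fx=4,fy=4,interpolation=cv2.INTER_CUBIC))
E
```

```text
clock: 6.32
eef_pos: [617.8, 115.3, 286.6]
eef_rot: [3.141, 0.001, 3.051]
wrist_force: [-0.2, -0.2, -0.4]
finger_gap: 56.7
finger_force: 0.0
596 23 [18.5 19.2 20.2]
600 21 [18.4 19.7 20.6]
604 24 [18.  19.6 20.4]
608 104 [19.8 32.9 39.4]
612 128 [20.3 40.3 47.1]
616 50 [19.5 48.1 51.4]
620 36 [49.5 51.7 53.2]
624 21 [51.9 52.9 54.1]
628 23 [51.7 52.8 54.1]
632 17 [51.5 53.2 54.1]
636 13 [51.7 52.6 53.3]
[604.34508428 171.25025653] [617.7167228  113.95473499 286.57518391]
```

View pics/s2c.png

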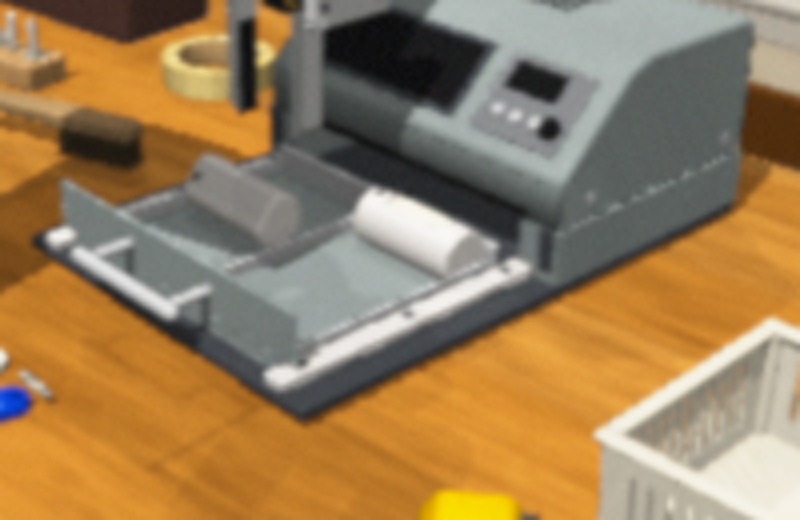

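```bash
python3 -m creep '{"slide":[[0,-0.1,-2],[0,0,-2],[0,0,-1.3],[0,0,-0.7],[0,0,0],[-0.6,0.06,0],[-0.6,0.05,0],[-0.6,0.06,0]],"turn":[0,0,0,0,0,0,0,0],"claw":[0.6,0.6,0.6,0.6,0.6,0.6,0.6,0.6]}'; python3 -m creep '{"slide":[[-0.6,0.06,0],[-0.6,0.05,0],[-0.6,0.06,0],[-0.6,0.05,0],[-0.6,0.06,0],[-0.6,0.05,0],[-0.2,0.02,0],[0,0,0]],"turn":[0,0,0,0,0,0,0,0],"claw":[0.6,0.6,0.6,0.6,0.6,0.6,0.6,0.6]}'; cat > chk.py <<'E'
from geo import *
import sys
v0=float(sys.argv[1]);a=int(sys.argv[2]);b=int(sys.argv[3])
p,d,c=snap('scene'); W=cloud(d,c).reshape(-1,3); W=W[~np.isnan(W[:,0])]
t=-0.0937; R=np.array([[np.cos(t),np.sin(t)],[-np.sin(t),np.cos(t)]])
Q=np.c_[W[:,:2]@R.T,W[:,2]]
F=Q[(abs(Q[:,1]-v0)<46)&(Q[:,2]<70)]
for u in np.arange(a,b,4):
    z=F[(F[:,0]>=u)&(F[:,0]<u+4)][:,2]
    if len(z)>3: print(u,len(z),np.percentile(z,[10,50,90]).round(1))
s=manip.read_state(); print(R@s['eef_pos'][:2],s['eef_pos'])
E
python3 chk.py 169 490 570
```

```text
clock: 7.38
eef_pos: [599.5, 114.1, 227.0]
eef_rot: [3.142, 0.0, 3.048]
wrist_force: [-0.0, -0.1, -0.2]
finger_gap: 56.9
finger_force: 0.0
clock: 8.38
eef_pos: [561.9, 117.5, 226.7]
eef_rot: [-3.142, -0.0, 3.048]
wrist_force: [-0.8, 0.2, -0.2]
finger_gap: 56.5
finger_force: 0.0
490 28 [-490.5 -487.3 -484.6]
494 43 [-490.1 -484.5   40.6]
498 92 [-488.1   40.1   45.8]
502 55 [39.3 46.8 49.8]
506 43 [42.8 50.3 52.5]
510 35 [34.  52.1 53.6]
514 38 [31.5 51.8 54. ]
518 30 [27.1 52.2 54.1]
522 28 [32.2 52.6 53.5]
526 15 [26.  39.  51.1]
530 8 [26.  34.1 43. ]
534 24 [35.5 53.7 66.8]
538 45 [42.2 56.3 66.8]
542 21 [35.4 48.3 64.5]
546 31 [37.8 53.3 65.9]
550 34 [20.7 46.9 66.6]
554 15 [23.  47.9 58.1]
558 9 [18.5 19.  20.9]
562 6 [18.8 19.7 21.3]
566 8 [19.4 20.1 20.7]
[548.56800213 169.56887938] [562.02699969 117.49940181 226.67164376]
```

```bash
python3 -m creep '{"slide":[[0.5,-0.05,0],[0,0,3],[0,0,2.5],[-2.5,0.2,0],[-2.5,0.2,0],[-2.2,0.2,0],[0,0,0]],"turn":[0,0,0,0,0,0,0],"claw":[0.6,0.6,0.6,0.6,0.6,0.6,0.6]}'; python3 - <<'E'
from geo import *
t=-0.0937; R=np.array([[np.cos(t),np.sin(t)],[-np.sin(t),np.cos(t)]])
p,d,c=snap('wrist','w2.png'); W=cloud(d,c).reshape(-1,3); W=W[~np.isnan(W[:,0])]; Q=np.c_[W[:,:2]@R.T,W[:,2]]
print(R@manip.read_state()['eef_pos'][:2])
F=Q[(abs(Q[:,1]-169)<46)&(Q[:,2]<70)]
for u in np.arange(455,550,4):
    z=F[(F[:,0]>=u)&(F[:,0]<u+4)][:,2]
    if len(z)>3: print(u,len(z),np.percentile(z,[10,50,90]).round(1))
E
python3 chk.py 169 455 550
```

```text
clock: 9.3
eef_pos: [494.7, 123.1, 281.9]
eef_rot: [3.142, 0.0, 3.048]
wrist_force: [0.4, -0.9, -0.4]
finger_gap: 56.6
finger_force: 0.0
[481.74505165 168.85530125]
455 424 [15.9 16.7 47.8]
459 465 [16.  16.9 50.3]
463 2064 [23.3 49.4 64.4]
479 172 [19.1 19.7 20.4]
483 411 [18.9 19.7 20.5]
487 382 [19.  19.8 20.6]
491 384 [18.9 19.8 20.6]
495 649 [19.1 20.7 37.9]
499 1029 [19.5 40.9 45.9]
503 486 [47.  48.8 50.7]
507 442 [50.4 51.8 52.9]
511 376 [51.9 52.7 53.7]
515 358 [52.  52.9 54.3]
519 360 [51.9 53.  54.2]
523 341 [52.  52.8 53.5]
527 242 [49.8 51.2 52.2]
531 106 [47.5 48.2 49.3]
547 4 [21.3 21.4 21.5]
455 266 [-700.4 -597.7 -505.9]
459 337 [-678.9 -509.8   55.9]
463 251 [-689.7   20.9   56.8]
467 39 [-570.2 -490.6 -486.2]
471 27 [-493.5 -489.  -487. ]
475 21 [-491.5 -489.2 -486.7]
479 27 [-491.2 -488.7 -487.3]
483 26 [-491.9 -488.6 -485.2]
487 31 [-490.2 -488.7 -484.3]
491 20 [-490.2 -488.1 -484.8]
495 65 [-489.3   36.    41.2]
499 87 [-487.6   42.9   47.9]
503 46 [36.7 48.5 50.7]
507 44 [37.2 51.1 53.1]
511 28 [30.7 52.8 54.3]
515 28 [31.8 51.4 53.8]
519 26 [33.  51.6 54. ]
523 21 [29.  51.2 52.6]
527 12 [28.4 39.  50.3]
531 9 [25.1 38.3 42.1]
[482.04742871 168.8167543 ] [495.72785665 122.97443716 281.93894432]
```

View pics/w2.png

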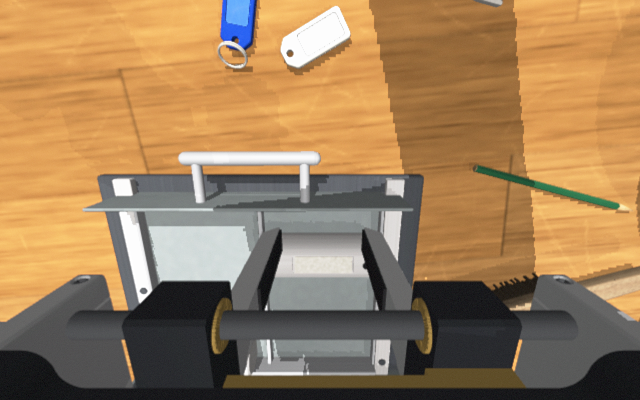

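```bash
python3 -m creep '{"slide":[[0,0,-2],[0,0,-2],[0,0,-1],[0,0,-0.5],[0,0,0],[0.4,-0.03,0],[0.5,-0.05,0],[0.8,-0.07,0]],"turn":[0,0,0,0,0,0,0,0],"claw":[0.6,0.6,0.6,0.6,0.6,0.6,0.6,0.6]}'; python3 -m creep '{"slide":[[0.8,-0.07,0],[1,-0.09,0],[1,-0.09,0],[1,-0.1,0],[1,-0.09,0],[1,-0.1,0],[1,-0.09,0],[1,-0.09,0]],"turn":[0,0,0,0,0,0,0,0],"claw":[0.6,0.6,0.6,0.6,0.6,0.6,0.6,0.6]}'
```

```text
clock: 10.4
eef_pos: [512.4, 121.5, 226.9]
eef_rot: [3.142, -0.0, 3.048]
wrist_force: [-1.9, -0.3, 1.2]
finger_gap: 56.4
finger_force: 1.0
clock: 11.4
eef_pos: [590.6, 114.3, 226.6]
eef_rot: [-3.142, -0.0, 3.048]
wrist_force: [-1.3, 0.2, 1.3]
finger_gap: 56.4
finger_force: 0.9
```

```bash
python3 -m creep '{"slide":[[0.8,-0.08,0],[0.7,-0.06,0],[0.5,-0.05,0],[0.3,-0.03,0],[0.2,-0.02,0],[0.1,-0.01,0],[0,0,0]],"turn":[0,0,0,0,0,0,0],"claw":[0.6,0.6,0.6,0.6,0.6,0.6,0.6]}'
```

```text
clock: 12.28
eef_pos: [615.8, 111.9, 226.6]
eef_rot: [-3.141, -0.001, 3.048]
wrist_force: [-5.5, -0.2, 2.9]
finger_gap: 56.3
finger_force: 2.5
```

```bash
python3 -m creep '{"slide":[[-0.4,0.04,0],[-0.6,0.06,0],[0,0,3],[0,0,4],[-1,-1.2,3],[-2,-1.2,2],[-2,-1.5,1],[0,0,0]],"turn":[0,0,0,0,0,0,0,0],"claw":[0.6,0.6,0.6,0.6,0.6,0.6,0.6,0.6]}'; python3 - <<'E'
from geo import *
t=-0.0937; R=np.array([[np.cos(t),np.sin(t)],[-np.sin(t),np.cos(t)]])
print(R@manip.read_state()['eef_pos'][:2])
def rep(Q,nm):
    st=Q[(Q[:,0]>644)&(Q[:,0]<664)&(Q[:,2]>37)&(Q[:,2]<42)]
    print(nm,'stop top u',np.percentile(st[:,0],[5,50,95]).round(1))
    for s in(1,-1):
        F=Q[(abs(Q[:,1]-114-s*55.5)<46)&(Q[:,2]>44)&(Q[:,2]<60)&(Q[:,0]>590)&(Q[:,0]<655)]
        if len(F)<50: print('few',len(F)); continue
        u,v,z=F.T
        # flat-resting cylinder fit: axis u=a+b(v-vc), radius 20
        from scipy.optimize import least_squares
        f=lambda q:np.hypot(u-q[0]-q[1]*(v-114-s*55.5),z-q[2])-20
        r=least_squares(f,[630,0,34],loss='soft_l1'); print(s,len(F),r.x.round(3),'v',np.percentile(v,[2,98]).round())
for n in('wrist','scene','side'):
    p,d,c=snap(n,'v3'+n+'.png'); W=cloud(d,c).reshape(-1,3); W=W[~np.isnan(W[:,0])]
    rep(np.c_[W[:,:2]@R.T,W[:,2]],n)
E
```

```text
clock: 13.28
eef_pos: [555.2, 73.3, 357.8]
eef_rot: [3.141, 0.002, 3.047]
wrist_force: [0.5, 0.3, -0.3]
finger_gap: 56.5
finger_force: 0.0
[545.89867635 124.89917638]
wrist stop top u [650.5 653.7 656.2]
1 1143 [6.31249e+02 3.00000e-03 3.38170e+01] v [127. 213.]
-1 1081 [6.31471e+02 3.00000e-03 3.39960e+01] v [13. 98.]
scene stop top u [646.9 657.3 662.9]
1 179 [6.29723e+02 4.00000e-03 3.32140e+01] v [124. 210.]
-1 191 [ 6.3016e+02 -1.5000e-02  3.3481e+01] v [14. 95.]
side stop top u [647.2 658.1 663.3]
1 209 [6.32719e+02 9.00000e-03 3.24160e+01] v [124. 211.]
-1 239 [6.32925e+02 2.40000e-02 3.27640e+01] v [14. 94.]
```

View pics/v3wrist.png

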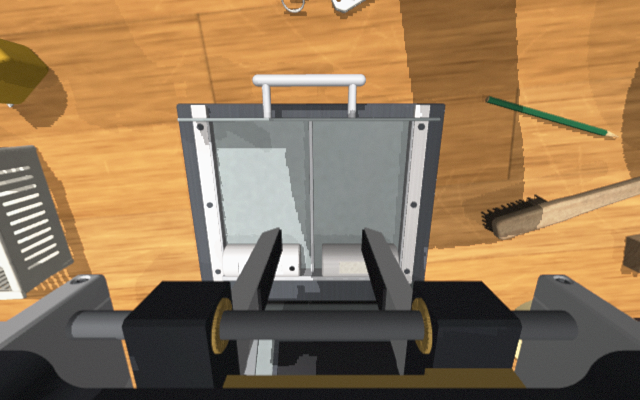

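```bash
python3 -m creep '{"slide":[[-3,0,0],[-4,0.1,0],[-4,0.1,0],[-2.9,0,-1],[0,0,-4],[0,0,-4],[0,0,-3],[0,0,-0.9]],"turn":[0,0,0,0,0,0,0,0],"claw":[0.6,0.6,0.6,0.6,0.6,0.6,0.6,0.6]}'; python3 -m creep '{"slide":[[0,0,0],[0.3,-0.03,0],[0.3,-0.03,0],[0.2,-0.02,0],[0.2,-0.02,0]],"turn":[0,0,0,0,0],"claw":[0.6,0.6,0.6,0.6,0.6]}'
```

```text
clock: 14.42
eef_pos: [416.9, 76.1, 226.0]
eef_rot: [-3.141, -0.003, 3.048]
wrist_force: [0.5, 0.4, -0.0]
finger_gap: 56.4
finger_force: 0.0
clock: 15.05
eef_pos: [426.6, 74.9, 228.0]
eef_rot: [-3.141, -0.003, 3.048]
wrist_force: [-10.9, 1.2, 10.1]
finger_gap: 56.1
finger_force: 5.8
```

```bash
python3 -m creep '{"slide":[[0.3,-0.03,0],[0.4,-0.04,0],[0.5,-0.05,0],[0.6,-0.05,0],[0.7,-0.07,0],[0.8,-0.08,0],[0.9,-0.08,0],[1,-0.09,0]],"turn":[0,0,0,0,0,0,0,0],"claw":[0.6,0.6,0.6,0.6,0.6,0.6,0.6,0.6]}'; python3 -m creep '{"slide":[[1,-0.1,0],[1,-0.09,0],[1,-0.09,0],[1,-0.1,0],[1,-0.09,0],[1,-0.1,0],[1,-0.09,0],[1,-0.09,0]],"turn":[0,0,0,0,0,0,0,0],"claw":[0.6,0.6,0.6,0.6,0.6,0.6,0.6,0.6]}'
```

```text
clock: 16.05
eef_pos: [478.8, 69.9, 228.0]
eef_rot: [-3.141, -0.003, 3.048]
wrist_force: [-10.8, 0.7, 6.0]
finger_gap: 56.4
finger_force: 5.1
clock: 17.05
eef_pos: [558.9, 62.5, 228.0]
eef_rot: [-3.141, -0.002, 3.048]
wrist_force: [-9.2, 0.8, 5.4]
finger_gap: 56.2
finger_force: 4.8
```

```bash
python3 -m creep '{"slide":[[1,-0.1,0],[1,-0.09,0],[1,-0.09,0],[0.9,-0.09,0],[0.8,-0.07,0],[0.7,-0.07,0],[0.5,-0.05,0],[0.4,-0.03,0]],"turn":[0,0,0,0,0,0,0,0],"claw":[0.6,0.6,0.6,0.6,0.6,0.6,0.6,0.6]}'; python3 -m creep '{"slide":[[0.3,-0.03,0],[0.2,-0.02,0],[0.2,-0.02,0]],"turn":[0,0,0],"claw":[0.6,0.6,0.6]}'
```

```text
clock: 18.05
eef_pos: [621.8, 56.6, 228.1]
eef_rot: [-3.142, -0.002, 3.048]
wrist_force: [-9.1, 1.8, 4.4]
finger_gap: 56.2
finger_force: 4.7
clock: 18.42
eef_pos: [628.7, 55.9, 228.1]
eef_rot: [-3.142, -0.002, 3.048]
wrist_force: [-9.4, 0.2, 4.1]
finger_gap: 56.5
finger_force: 4.6
```

```bash
python3 -m creep '{"slide":[[0.2,-0.02,0],[0.15,-0.02,0],[0,0,0]],"turn":[0,0,0],"claw":[0.6,0.6,0.6]}';  python3 -m creep '{"slide":[[0.15,-0.01,0],[0,0,0]],"turn":[0,0],"claw":[0.6,0.6]}'
```

```text
clock: 18.8
eef_pos: [630.8, 55.8, 228.0]
eef_rot: [-3.141, -0.01, 3.048]
wrist_force: [-34.3, 0.9, 20.4]
finger_gap: 56.5
finger_force: 17.3
clock: 19.05
eef_pos: [631.6, 55.8, 228.0]
eef_rot: [-3.141, -0.014, 3.048]
wrist_force: [-46.7, 1.6, 27.8]
finger_gap: 56.2
finger_force: 23.4
```

```bash
python3 -m creep '{"slide":[[-0.3,0.03,0],[-0.7,0.06,0],[-2,0.2,0],[-3,0.3,0],[0,0,3],[0,0,4],[-3,0,3],[0,0,0]],"turn":[0,0,0,0,0,0,0,0],"claw":[0.6,0.6,0.6,0.6,0.6,0.6,0.6,0.6]}'; python3 - <<'E'
from geo import *
t=-0.0937; R=np.array([[np.cos(t),np.sin(t)],[-np.sin(t),np.cos(t)]])
p,d,c=snap('scene','f.png'); W=cloud(d,c).reshape(-1,3); W=W[~np.isnan(W[:,0])];Q=np.c_[W[:,:2]@R.T,W[:,2]]
for a,b in((38,56),(56,63),(68,86)):
    s=Q[(Q[:,2]>a)&(Q[:,2]<b)&(abs(Q[:,1]-114)<90)&(Q[:,0]>600)&(Q[:,0]<720)]
    print(a,len(s),np.percentile(s[:,0],[2,20,50,80,98]).round(1))
cv2.imwrite('pics/fc.png',cv2.resize(p[110:260,240:440,::-1],None,fx=4,fy=4,interpolation=cv2.INTER_CUBIC))
E
```

```text
clock: 20.05
eef_pos: [543.4, 61.2, 330.4]
eef_rot: [3.141, 0.005, 3.048]
wrist_force: [-0.1, -0.4, 0.1]
finger_gap: 56.6
finger_force: 0.0
38 374 [627.9 631.7 668.2 670.1 671.7]
56 97 [666.2 668.5 669.4 670.5 671.9]
68 260 [669.5 671.3 672.5 673.6 675. ]
```

View pics/fc.png

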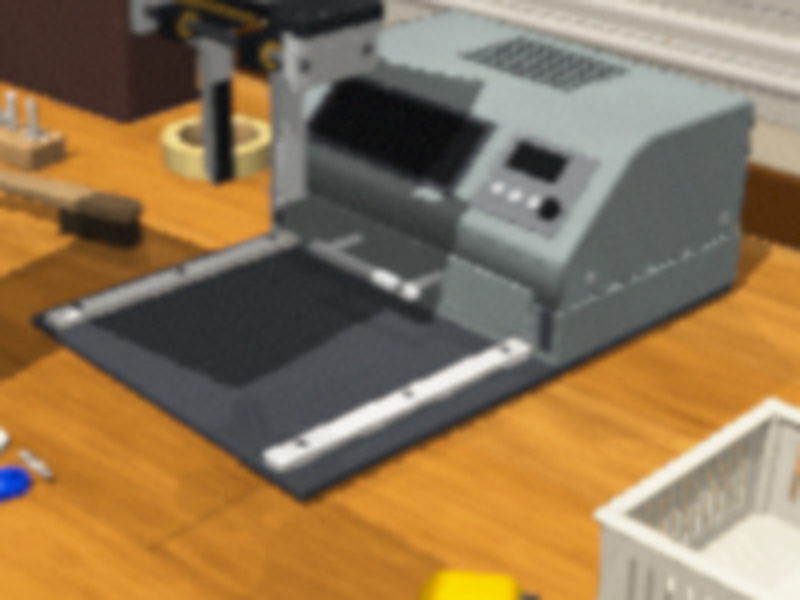

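The front plate sits about 3 mm (its own thickness) in front of the machine face, so the tray is shut. The robot is clear of everything, so I'll hand in.

```bash
python3 -c "
from cell import manip
print(manip.sign_off())"
```

```text
the job is handed in; nothing more can be done
None
```

I handed the job in at about 20 s of the 58 s allowed: both fobs measured on their flats against the rear stop before I shut the tray. The sign-off returned no verdict, the fobs couldn't be seen once the tray was shut, and I saw the right fob's window less clearly than the left's.

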